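# Shift and pin a gated changeover lever

## Task

The bench changeover unit still stands on vent. Work its lever through the S-shaped gate right to the far end of the slot (vacuum), which brings the eye of the lock arm on the unit's left side in front of the hole in the side plate; then lock it there by pushing the loose bent steel lock pin from outside through both the eye and the hole until it is fully home, its bend against the arm. Leave the other things on the bench where they stand.

Things in the scene. Friction and masses are not known exactly. Their poses are not given: they have to be found in the camera images.
- unit: the changeover unit, fixed: grey box, bare metal gate plate on top and side plate on its left, round gauge in its front; foot plate 190 x 110 mm, body 168 x 110 mm, 118 mm tall, three brass tube tails out of the back to x = 113 mm. Origin: centre of the underside, on the bench; x from its front to its back (away from the robot at yaw 0), y to its left, z up. Local mm below are in this frame
- gate_center (a point): centre of the gate plate's upper face, axes as the unit's. Slot 15 mm wide in the 6 mm plate; lever stem 10 mm thick. Centre line of the S: from the front in the right lane (y = -18) to x = -13, across to the left lane (y = +18), in it to x = +13, back across to the right lane, in it to the far end. Slot ends at x = -47 and +47. The plate stops the stem everywhere else
- crossing (a joint): sideways position of lever and lock arm, m: 0 = right lane, 0.036 = left lane (towards the unit's +y), about 2 mm of play in a lane. Stays where it is left; about 2 N move it
- swing (a joint): swing of the lever, rad, about an axis along the unit's y, 42 mm above the bench over the unit's centre: 0 = front end (leaning 0.5 rad to the front, vent), 1.0 = far end (leaning 0.5 rad to the back, vacuum). Crossings at 0.325 and 0.675, play about 0.025 each way. Starts in the first right lane, 0 to 0.2. Stays where it is left; 2 to 3 N at the knob move it
- lever_knob (a point): centre of the thickest part (38 mm across) of the lever's black pear-shaped knob, 56 mm long; on the lever 131 mm from the swing axis, 21 mm below the knob's top end; 157 to 173 mm above the bench. Two steel rails run along world y over the back of the bench, at x = 0.64 m, 0.34 and 0.52 m up: keep the wrist in front of them
- lock_eye (a point): centre (mid-thickness) of the 14 mm round eye in the lock arm, a flat dark steel arm 28 mm wide, 10 mm thick, outside the left side plate, that moves with the lever; eye 45 mm from the swing axis, 14 mm from the arm's end, running along the unit's y. The arm's outer face is 5 mm farther to +y: at y = +72 in the right lane, 17 mm outside the side plate
- lock_hole (a point): centre of the mouth of the 14 mm round hole in the 8 mm left side plate, on the plate's outer face: local x = -37, y = +55, z = 68 mm, running along the unit's y, free space inside behind it; axes as the unit's. With the lever at the far end of the slot the eye is in line with it
- lock_pin: bent lock pin, 10 mm round steel rod in an L, about 60 g, lying flat at the start. Origin: on the bench under the bend. Shank 75 mm along its -y from the bend, the last 6 mm tapered to 5 mm; handle 45 mm along its +x; both axes 5 mm above its underside. Starts in one of three places on the left, exchanged with the marker and the boss head
- pin_bend (a point): the bend of the lock pin, where the axes of shank and handle meet
- pin_tip (a point): the tapered end of the lock pin's shank, on its axis, 75 mm from the bend. In eye and hole the shank has 2 mm of slack all round, so a pin let go part way in droops by up to 0.2 rad
- marker: felt marker, 134 mm long along its y, 17 mm thick, lying; bystander
- boss_head: black cast boss head, 69 mm long along its y, 30 x 28 mm, lying; bystander
- conical_flask: small glass conical flask, 80 mm wide, 116 mm tall, close to the unit's right side; bystander
- white_bottle: white screw-cap bottle, 60 mm wide, 124 mm tall, behind the unit; bystander
- reagent_jar: white jar with a red cap, 57 mm wide, 92 mm tall, close to the unit's left side, towards its back; bystander

How it is judged:
On the way, in this order (a step that is already met when the one before it is completed fails the run):
1. the lever has been brought across into the left lane of the gate (value of joint crossing above 0.031 m), for 0.2 s.
2. the lever is at the far end of the slot, in the right lane (value of joint swing above 0.95 rad and value of joint crossing below 0.006 m), for 0.2 s.
At the end, for the whole second after the job is handed in: Lever at the far end (swing over 0.92 rad, crossing under 6 mm); lock pin released, at rest, through the eye and the side plate's hole, its tip over 43 mm inside the plate's outer face (fully home: 53), along the unit's y within 0.3 rad, bend within 12 and tip within 16 mm of the hole's axis (value of joint swing above 0.92 rad and value of joint crossing below 0.006 m and y of pin_tip in the frame of lock_hole below -0.043 m and angle between the y axis of lock_pin and the y axis of unit, either way round below 0.3 rad and x of pin_bend in the frame of lock_hole between -0.012 and 0.012 m and z of pin_bend in the frame of lock_hole between -0.012 and 0.012 m and x of pin_tip in the frame of lock_hole between -0.016 and 0.016 m and z of pin_tip in the frame of lock_hole between -0.016 and 0.016 m and linear speed of lock_pin below 0.02 m/s); the robot touches nothing.
It fails at once if the flask, the white bottle or the jar shifted by more than 30 mm or knocked over (distance of any of conical_flask, white_bottle, reagent_jar from where it was at the start of the episode above 0.03 m or angle between any of conical_flask, white_bottle, reagent_jar's own z axis and vertical above 0.5 rad).
It fails at once if the marker or the boss head shifted by more than 30 mm (distance of any of marker, boss_head from where it was at the start of the episode above 0.03 m).
It also fails if it takes over 67 s, if anything falls off the work surface, if the arm or the gripper's body presses on something with over 40 N, if the wrist force passes 120 N, or if a joint passes its speed limit or range.

## Robot

A 6-joint arm with a two-finger parallel gripper is mounted at the origin on a cart in front of the work surface, level with it; the furniture and walls round the work are solid. World frame = base frame: x ahead of the robot, y to its left, z up, the work surface at z = 0. Lengths are in m, angles in rad, forces in N, time in s.
With the tool pointing down it reaches from about 0.375 to 0.975 m from the base axis. Payload 3.8 kg.
Tool frame: the origin (TCP) lies midway between the tips of the shut fingers; the grasp point (between the pads) lies 19 mm behind it; z points along the fingers, y is the line along which they close (so a half turn about z gives the same grasp; the last joint's range is limited). The gripper opens to 85 mm and grips with 20 to 120 N. Pads are 22 mm wide; open, the fingers measure 114 mm over their backs; the gripper's body (76 mm by 85 mm) begins 54 mm behind the grasp point. The pads swing forward as they close: fully open they stand 13 mm farther back than shut.
Start: joints at [1.287, 0.264, 1.604, -0, 1.274, -0.037], TCP at [0.165, 0.655, 0.231] pointing down, gripper open.
Joint ranges: [-2.63, 2.63], [-0.94, 2.18], [0.31, 2.57], [-1.31, 4.45], [0, 2.66], [-2.55, 2.55]. Speed limits (rad/s): [2.57, 2.57, 3.14, 3.14, 3.14, 3.14].

## Interface

Orientations are given as a rotation vector (axis times angle).
In Python, from workcell import bot gives the robot as it stands.
- The arm moves only by the tool servo_tool, never from a script. Its argument "series" is a list of rows, each a list of 7 numbers: the shift along the world's x, y, z in units of 0.15 m (1.0 is 0.15 m), then the turn, a rotation vector about the world's x, y, z in units of 180 degrees (1.0 is 180 degrees), then the closure, from 0 (fully open) to 1 (shut). A call has 1 to 20 rows; each row is the pose to reach, as a shift and turn from the pose commanded when the call began, turning the shorter way round; what a row does not reach only later rows make up. A row lasts 1/10 s, in which the tool goes at most 50 mm and 8.59 degrees, less where a joint would pass 70% of its speed; a pose out of reach is approached as far as the arm can. A call with a number of a shift or a turn outside -1 to 1 is refused whole. A call with a gripper value outside its range is refused whole. The fingers move at their own pace and stop on an object; "newtons" is the grip in N (left out, the last holds). Time passes only in rows, so rows that repeat a pose let the fingers close. It gives the time, the measured TCP pose, the force, the opening and the grip force at its end, in the units of the state.
- bot.read_state(): the state, without advancing time (a new reading comes with each control period).
- bot.read_camera(name): name is "scene" or "top"; returns the picture (384x512x3 uint8, red, green, blue); there is no depth.
- bot.camera_info(name): a dict with "vertical_fov" (degrees; the focal length in pixels is half the picture's height over the tangent of half this angle, whatever the lens; pixels are square), "cx", "cy" (the principal point, pixels), "R" (3x3) and "t" (3): a world point X has camera coordinates R X + t. Camera axes: x right, y down, z forward; pixel columns grow to the right and rows downward; lengths in m; the calibration is good to about 2 mm. A picture is of the moment at which its call begins. camera_info takes no time and is no camera call.
- bot.finish_job(): hands the job in; it is judged then, once.
Trained networks look in the newest picture that a camera, given by its name, has taken for a name from the list of things; names that differ only in an ending like _2 or _b are one class to them, and where a whole thing is asked for, a point or a joint stands for the part that bears it (a point fixed in the world has none). Each returns a list of dicts, best first, with "score" (0 to 1); they miss things now and then, are a little off and sometimes report something else, mostly with a low value. They report only what shows in the picture. A call takes as long as a camera call.
- bot.recognise(target, camera): "box" ([left, top, right, bottom] as shares, 0 to 1, of the picture: columns of its width, rows of its height, round what is visible of it).
- bot.trace(target, camera): "mask" (384x512 bool, what is visible of it) and "box" ([left, top, right, bottom] as shares, 0 to 1, of the picture: columns of its width, rows of its height, round what is visible of it).
- bot.mark_of(target, camera): "at" ([row, column] as shares, 0 to 1, of the picture: columns of its width, rows of its height: a listed point, or the origin of a listed thing).
The state is a dict: "time": time; "q": joint angles; "joint_vel": joint speeds; "joint_torque": joint torques, N m; "tool_pos": TCP position; "tcp_rot": TCP orientation; "wrist_force": force on the tool from outside, world axes, zero at the start; "torque": the same for the moment, N m; "width": opening from 0.0 (shut) to 1.0 (fully open); "grip_force": force on a finger pad.
Only numpy, scipy, OpenCV 4.12 (cv2) and the standard library are available. Lean on these libraries where they do the work, as an engineer would, in place of code of your own. Each camera call takes 0.05 s, during which the arm holds its last target. There are 200 camera calls.

## Working session

There is one attempt and no reset: what is moved stays moved. The work goes in short steps, Python scripts to look and compute and a tool call to move; the robot and the scene stay as the last step left them, time stands still between calls to the robot, and variables do not carry over. Pictures are saved under pics/ and viewed, at most 10 in all, crops included, and the job is handed in when it is done.

Besides the shell and the picture viewer there is one more tool, called after "Call:" by a JSON object that holds its "name" and its "arguments", one argument or row to a line. servo_tool: Moves the arm, as the interface text tells. Shifts and turns lie within -1 to 1; 1 stands for 0.15 m of shift or 180 degrees of turn. Its arguments: {"type":"object","properties":{"series":{"type":"array","items":{"type":"array","items":{"type":"number"}}},"newtons":{"type":"number"}},"required":["series"]}

```bash
mkdir -p pics; cat > h.py <<'E'
import numpy as np, cv2
from workcell import bot
def cam(n):
    c=bot.camera_info(n); f=192/np.tan(np.radians(c["vertical_fov"])/2)
    return f,c["cx"],c["cy"],np.array(c["R"]),np.array(c["t"])
def ray(n,u,v):
    f,cx,cy,R,t=cam(n); d=R.T@np.array([(u-cx)/f,(v-cy)/f,1.]); return -R.T@t,d
def onz(n,u,v,z):
    o,d=ray(n,u,v); return o+d*(z-o[2])/d[2]
def proj(n,X):
    f,cx,cy,R,t=cam(n); p=R@np.array(X)+t; return np.array([cx+f*p[0]/p[2],cy+f*p[1]/p[2]])
def mark(n,t):
    r=bot.mark_of(t,n); 
    return [(np.array([x["at"][1]*512,x["at"][0]*384]).round(1),round(x["score"],2)) for x in r[:2]]
def tri(a,b):
    A=[];B=[]
    for n,p in (("scene",a),("top",b)):
        o,d=ray(n,*p); d/=np.linalg.norm(d); M=np.eye(3)-np.outer(d,d); A.append(M);B.append(M@o)
    X=np.linalg.lstsq(np.vstack(A),np.hstack(B),rcond=None)[0]; return X
def save(n,name,crop=None,k=1):
    im=bot.read_camera(n)
    if crop: im=im[crop[1]:crop[3],crop[0]:crop[2]]
    im=cv2.resize(im,None,fx=k,fy=k,interpolation=cv2.INTER_CUBIC)
    cv2.imwrite(f"pics/{name}.png",im[:,:,::-1])
E
cat > a.py <<'E'
from h import *
save("scene","s0",k=1.5);save("top","t0",k=1.5)
for t in ["unit","gate_center","lever_knob","lock_eye","lock_hole","lock_pin","pin_bend","pin_tip","marker","boss_head","reagent_jar"]:
    a=mark("scene",t);b=mark("top",t)
    print(t,a,b, tri(a[0][0],b[0][0]).round(4) if a and b else "")
for n in("scene","top"): c=cam(n); print(n,(-c[3].T@c[4]).round(3),c[3].round(2).tolist(),c[0])
E
python3 a.py
```

```text
unit [(array([288.1, 248.5]), 0.79)] [(array([309.7, 212.2]), 0.89)] [ 0.4821 -0.2621 -0.0025]
gate_center [(array([291.4, 216.6]), 0.7)] [(array([317.2, 203.7]), 0.86)] [ 0.4921 -0.2657  0.1105]
lever_knob [(array([284.4, 216. ]), 0.49)] [(array([326.3, 230.1]), 0.58)] [ 0.4273 -0.2842  0.1637]
lock_eye [] [(array([285.6, 232.2]), 0.84), (array([214.3, 229.9]), 0.68)] 
lock_hole [(array([265.2, 230.4]), 0.86)] [(array([293.3, 226. ]), 0.68)] [ 0.4403 -0.2125  0.0669]
lock_pin [(array([210.5, 221.5]), 0.51)] [] 
pin_bend [(array([210.6, 218.3]), 0.42), (array([208.6, 193.8]), 0.41)] [(array([214.7, 228.7]), 0.57)] [ 0.4323 -0.0051  0.0056]
pin_tip [(array([236.3, 220.3]), 0.42)] [(array([312. , 212.5]), 0.6), (array([240.6, 219.5]), 0.44)] [ 0.4203 -0.2119  0.1366]
marker [(array([175.1, 197.7]), 0.48), (array([235.5, 220.4]), 0.47)] [(array([160.6, 235.7]), 0.77)] [0.4123 0.133  0.0302]
boss_head [(array([212.2, 193.5]), 0.58)] [(array([185. , 195.5]), 0.57)] [0.5214 0.0772 0.0083]
reagent_jar [(array([266.5, 217.4]), 0.71), (array([207.7, 217.6]), 0.5)] [(array([267. , 194.3]), 0.98), (array([293.5, 225.2]), 0.57)] [ 0.5275 -0.1451  0.0199]
scene [-0.263 -0.798  0.886] [[0.64, -0.77, -0.02], [-0.47, -0.38, -0.8], [0.6, 0.52, -0.61]] 449.61383513041454
top [ 0.365 -0.107  1.32 ] [[0.02, -1.0, 0.01], [-0.99, -0.02, -0.13], [0.13, -0.01, -0.99]] 485.4517123467584
```

View pics/s0.png

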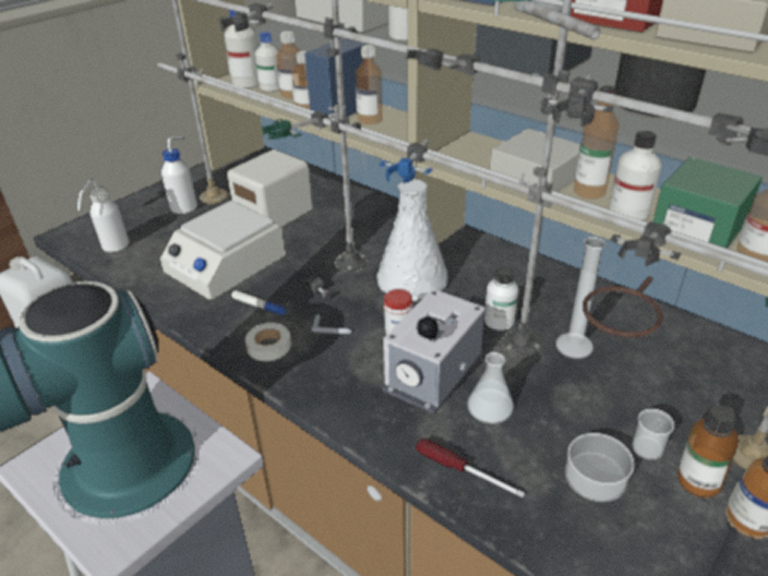

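View pics/t0.png

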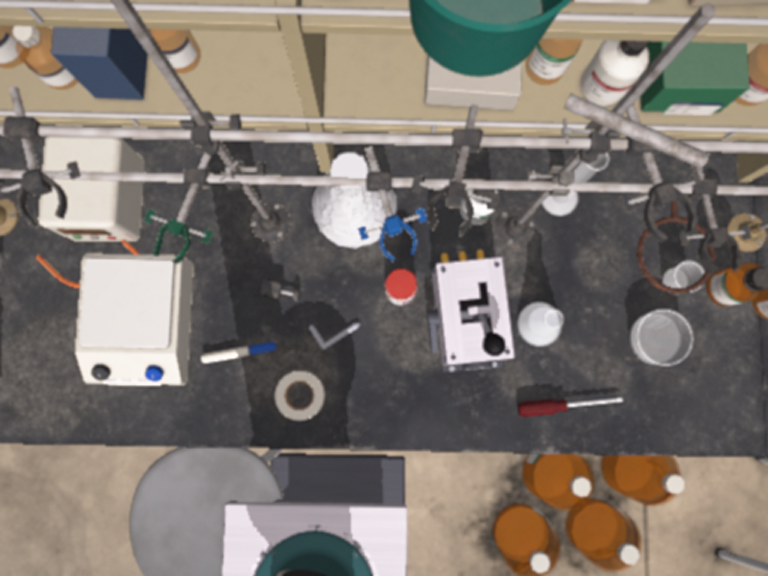

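The scene view shows the unit with its jar and flask beside it. In the top view the pin's bend is near (215,230) px, its tip near (239,217) and its handle end near (208,217). The lever knob is at (329,229).

```bash
cat > b.py <<'E'
from h import *
save("top","t1",(195,160,355,260),5)
m=bot.trace("lock_pin","top"); print([(x["score"],np.array(x["box"])*[512,384,512,384]) for x in m])
# gate plate corners (upper face z=.118)
for p in [(436,265),(500,258),(514,359),(447,367)]: print(onz("top",p[0]/1.5,p[1]/1.5,.118).round(4))
for p in [(215,230),(239,217),(208,217)]: print(onz("top",*p,.005).round(4))
print(onz("top",329,229,.165))
E
python3 b.py
```

```text
[(0.6, array([206.6944, 215.8848, 237.7216, 232.896 ]))]
[ 0.5593 -0.1992  0.118 ]
[ 0.5734 -0.3064  0.118 ]
[ 0.4054 -0.3291  0.118 ]
[ 0.3902 -0.2189  0.118 ]
[ 0.4277 -0.0049  0.005 ]
[ 0.464  -0.0688  0.005 ]
[0.4624 0.0151 0.005 ]
[ 0.4276451  -0.28799648  0.165     ]
```

View pics/t1.png

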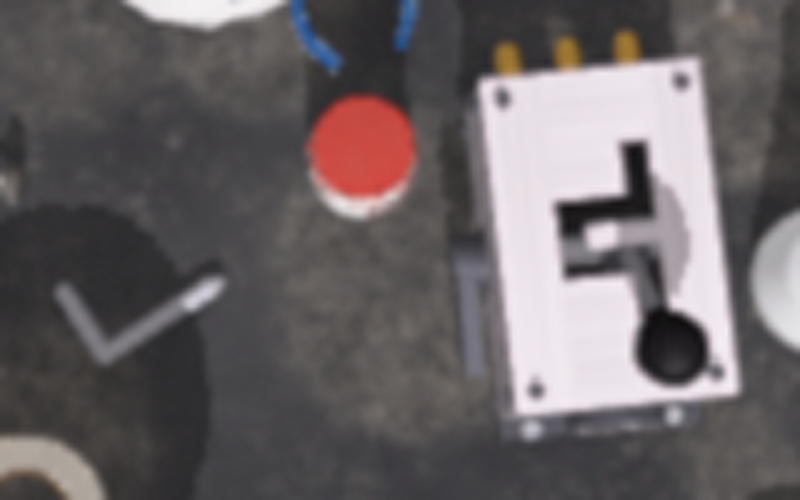

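The crop shows the gate plate's corners at (478,77), (697,58), (742,389) and (513,416). The pin's bend is at (104,355), its tip at (224,282) and its handle end at (62,287). The knob is at (672,347), in the right lane at the front.

```bash
cat > c.py <<'E'
from h import *
from scipy.optimize import least_squares
c=lambda u,v:(195+(u+.5)/5-.5,160+(v+.5)/5-.5)
P=np.array([onz("top",*c(*p),.118)[:2] for p in [(478,77),(697,58),(742,389),(513,416)]])
L=np.array([[84,55],[84,-55],[-84,-55],[-84,55]])/1000
def T(p,l): a=p[2]; return np.array([[np.cos(a),-np.sin(a)],[np.sin(a),np.cos(a)]])@np.array(l)+p[:2]
r=least_squares(lambda p:np.concatenate([T(p,l)-q for l,q in zip(L,P)]),[.48,-.26,.13]); p=r.x
print("unit",p.round(4),"res",r.fun.round(4))
R=lambda l:T(p,l).round(4)
print("hole",R([-.037,.055]),"outer axis +.1",R([-.037,.155]))
for s in(0,.1,.325,.675,1): print(s,R([.131*np.sin(s-.5),-.018]),R([.131*np.sin(s-.5),.018]),.042+.131*np.cos(s-.5))
k=onz("top",*c(672,347),.163)[:2]; a=p[2]; d=k-p[:2]; print("knob",k,"local",d[0]*np.cos(a)+d[1]*np.sin(a),-d[0]*np.sin(a)+d[1]*np.cos(a))
b,t,h=[onz("top",*c(*q),.005) for q in[(104,355),(224,282),(62,287)]]
print(b,t,h,np.linalg.norm(t-b),np.linalg.norm(h-b),"shank dir",np.degrees(np.arctan2(*(t-b)[[1,0]])),"handle",np.degrees(np.arctan2(*(h-b)[[1,0]])))
print(bot.read_state())
E
python3 c.py
```

```text
unit [ 0.486  -0.2632  0.1216] res [-0.0009 -0.0005  0.0005  0.0005 -0.0009  0.002   0.0012 -0.002 ]
hole [ 0.4426 -0.2131] outer axis +.1 [ 0.4305 -0.1139]
0 [ 0.4258 -0.2887] [ 0.4215 -0.253 ] 0.15696331560763885
0.1 [ 0.4375 -0.2873] [ 0.4332 -0.2515] 0.16265899021437796
0.325 [ 0.4655 -0.2839] [ 0.4612 -0.2481] 0.1709991765965463
0.675 [ 0.5108 -0.2783] [ 0.5064 -0.2426] 0.1709991765965463
1 [ 0.5505 -0.2735] [ 0.5462 -0.2377] 0.15696331560763885
knob [ 0.42775318 -0.28830993] local -0.06085443938694524 -0.017837732171234178
[ 0.42608065 -0.0060245   0.005     ] [ 0.46678229 -0.06979379  0.005     ] [0.46235565 0.01781227 0.005     ] 0.07565147586204765 0.04340584743942756 shank dir -57.45137761399466 handle 33.3094290917732
{'time': 1.3, 'q': array([ 1.28711079e+00,  2.63906364e-01,  1.60400877e+00,  5.49171449e-06,
        1.27373069e+00, -3.69416170e-02]), 'joint_vel': array([-0.00115471, -0.00145352,  0.00068742,  0.00106097,  0.00139077,
       -0.0001487 ]), 'joint_torque': array([-7.21395918e-05, -5.15060091e+01, -3.67719626e+01, -1.58314383e-04,
        5.56349751e-04, -1.03470107e-06]), 'tool_pos': array([0.16488881, 0.65452969, 0.23127068]), 'tcp_rot': array([-3.86602805e-01, -3.11770056e+00,  8.11269739e-05]), 'wrist_force': array([ 0.81955396, -0.77909482,  0.14244604]), 'torque': array([-0.067499  ,  0.04984558,  0.0213748 ]), 'grip_force': 0.0, 'width': 0.9970331577990099}
```

Call:
{"name": "servo_tool", "arguments": {
  "series": [
    [0.35,-1,0.2,0,0,-0.15,0],
    [0.35,-1,0.2,0,0,-0.15,0],
    [0.35,-1,0.2,0,0,-0.15,0],
    [0.35,-1,0.2,0,0,-0.15,0]
  ]
}}

```text
time: 1.7
tool_pos: [0.2186, 0.5013, 0.2625]
tcp_rot: [1.111, 2.937, 0.0]
wrist_force: [-0.1, 0.8, 0.2]
width: 1.004
grip_force: 0.0
```

Call:
{"name": "servo_tool", "arguments": {
  "series": [
    [0.6,-1,0,0,0,-0.15,0],
    [0.6,-1,0,0,0,-0.15,0],
    [0.6,-1,0,0,0,-0.15,0],
    [0.6,-1,0,0,0,-0.15,0]
  ]
}}

```text
time: 2.1
tool_pos: [0.3086, 0.3522, 0.2615]
tcp_rot: [1.765, 2.598, 0.001]
wrist_force: [-0.4, 0.4, 0.7]
width: 1.0
grip_force: 0.0
```

Call:
{"name": "servo_tool", "arguments": {
  "series": [
    [0.6,-1,0,0,0,-0.15,0],
    [0.6,-1,0,0,0,-0.15,0],
    [0.6,-1,0,0,0,-0.15,0],
    [0.6,-1,0,0,0,-0.15,0]
  ]
}}

```text
time: 2.5
tool_pos: [0.399, 0.2021, 0.2617]
tcp_rot: [2.323, 2.113, 0.002]
wrist_force: [0.8, 0.4, -0.3]
width: 1.0
grip_force: 0.0
```

Call:
{"name": "servo_tool", "arguments": {
  "series": [
    [0,-1,0,0,0,-0.15,0],
    [0,-1,0,0,0,-0.15,0],
    [0,-1,0,0,0,-0.15,0],
    [0,-1,0,0,0,-0.15,0]
  ]
}}

```text
time: 2.9
tool_pos: [0.3978, 0.0494, 0.2616]
tcp_rot: [2.755, 1.504, -0.0]
wrist_force: [-0.4, 0.6, -0.2]
width: 1.0
grip_force: 0.0
```

Call:
{"name": "servo_tool", "arguments": {
  "series": [
    [0,-1,0,0,0,-0.15,0],
    [0,-1,0,0,0,-0.15,0],
    [0,-1,0,0,0,-0.15,0],
    [0,-1,0,0,0,-0.15,0]
  ]
}}

```text
time: 3.3
tool_pos: [0.3978, -0.1001, 0.2617]
tcp_rot: [3.03, 0.822, 0.0]
wrist_force: [0.3, 0.7, -0.2]
width: 1.0
grip_force: 0.0
```

```bash
cat >> h.py <<'E'
from scipy.spatial.transform import Rotation as Ro
U=np.array([.486,-.2632]);A=.1216
def W(x,y,z): return np.array([U[0]+x*np.cos(A)-y*np.sin(A),U[1]+x*np.sin(A)+y*np.cos(A),z])
def ori(yaw,tilt=0):  # yaw deg of tool y; tilt deg: fingers lean toward +perp of y
    y=np.radians(yaw); Y=np.array([np.cos(y),np.sin(y),0]); 
    R0=np.column_stack([np.cross(Y,[0,0,-1]),Y,[0,0,-1]])
    return Ro.from_rotvec(Y*np.radians(tilt))*Ro.from_matrix(R0)
def go(p,R,ref=None):
    s=bot.read_state() if ref is None else None
    p0,R0=(s["tool_pos"],Ro.from_rotvec(s["tcp_rot"])) if ref is None else ref
    return ((p-p0)/.15).round(3).tolist()+((R*R0.inv()).as_rotvec()/np.pi).round(3).tolist()
E
cat > d.py <<'E'
from h import *
R=ori(np.degrees(A)-90,20); z=R.as_matrix()[:,2]; print("z",z)
def kn(s,y): return W(.131*np.sin(s-.5),y,.042+.131*np.cos(s-.5))+.022*z
p=kn(.016,-.018)
print("above",p-z*.1,go(p-z*.1,R)); print("down",go(p,R,(p-z*.1,R)),p)
ref=(p,R)
for s,y in [(.1,-.018),(.2,-.018),(.325,-.018),(.325,.018),(.5,.018),(.675,.018),(.675,-.018),(.8,-.018),(.9,-.018),(1,-.018),(1.03,-.018)]: print(s,y,go(kn(s,y),R,ref)[:3],kn(s,y).round(3))
E
python3 d.py
```

```text
z [ 0.33949461  0.04148723 -0.93969262]
above [ 0.40119558 -0.29169725  0.23124946] [0.023, -1.278, -0.203, 0.037, -0.106, -0.128]
down [0.226, 0.028, -0.626, 0.0, 0.0, 0.0] [ 0.43514504 -0.28754853  0.1372802 ]
0.1 -0.018 [0.066, 0.008, 0.031] [ 0.445 -0.286  0.142]
0.2 -0.018 [0.147, 0.018, 0.061] [ 0.457 -0.285  0.146]
0.325 -0.018 [0.252, 0.031, 0.087] [ 0.473 -0.283  0.15 ]
0.325 0.018 [0.223, 0.269, 0.087] [ 0.469 -0.247  0.15 ]
0.5 0.018 [0.374, 0.288, 0.1] [ 0.491 -0.244  0.152]
0.675 0.018 [0.525, 0.306, 0.087] [ 0.514 -0.242  0.15 ]
0.675 -0.018 [0.554, 0.068, 0.087] [ 0.518 -0.277  0.15 ]
0.8 -0.018 [0.66, 0.081, 0.061] [ 0.534 -0.275  0.146]
0.9 -0.018 [0.741, 0.091, 0.031] [ 0.546 -0.274  0.142]
1 -0.018 [0.819, 0.1, -0.007] [ 0.558 -0.273  0.136]
1.03 -0.018 [0.842, 0.103, -0.02] [ 0.561 -0.272  0.134]
```

Call:
{"name": "servo_tool", "arguments": {
  "series": [
    [0.02,-1,-0.1,0.037,-0.106,-0.128,0],
    [0.02,-1,-0.1,0.037,-0.106,-0.128,0],
    [0.02,-1,-0.1,0.037,-0.106,-0.128,0],
    [0.02,-1,-0.1,0.037,-0.106,-0.128,0],
    [0.02,-1,-0.1,0.037,-0.106,-0.128,0]
  ]
}}

```text
time: 3.8
tool_pos: [0.3994, -0.2455, 0.2453]
tcp_rot: [-3.063, -0.198, -0.541]
wrist_force: [-0.6, 1.1, -0.6]
width: 1.003
grip_force: 0.0
```

Call:
{"name": "servo_tool", "arguments": {
  "series": [
    [0,-0.28,-0.1,0,0,0,0],
    [0,-0.28,-0.1,0,0,0,0],
    [0,-0.28,-0.1,0,0,0,0]
  ]
}}

```text
time: 4.1
tool_pos: [0.4015, -0.286, 0.2309]
tcp_rot: [-3.062, -0.208, -0.54]
wrist_force: [-0.0, 0.1, -0.6]
width: 0.999
grip_force: 0.0
```

```bash
cat >> d.py <<'E'
print("NOW",bot.read_state()["tool_pos"],bot.read_state()["q"].round(2),go(p,R))
E
python3 d.py|tail -1; python3 -c "
from h import *
save('top','t2',(255,130,405,242),5)"
```

```text
NOW [ 0.40145269 -0.28599019  0.23094624] [-0.88 -0.23  2.15  0.34  1.06  0.42] [0.225, -0.01, -0.624, -0.001, -0.0, -0.005]
```

View pics/t2.png

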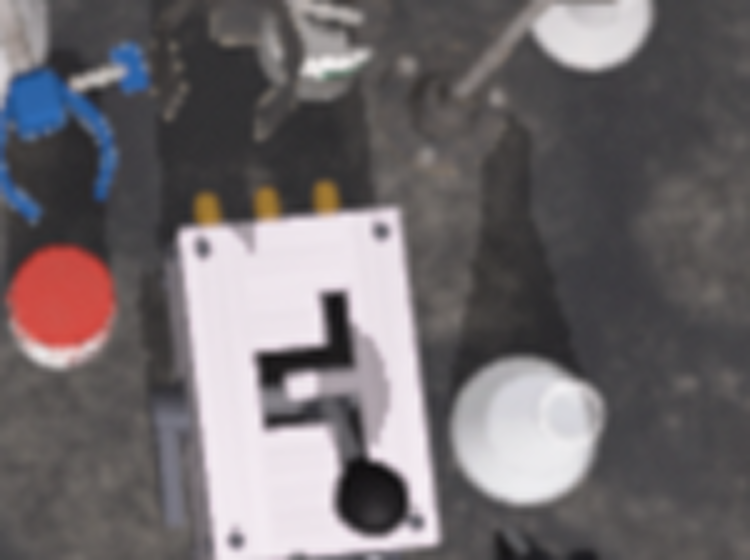

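The crop shows the knob still clear at (372,497), with the fingertips just below it at the picture's lower edge. I'll descend and grip.

Call:
{"name": "servo_tool", "arguments": {
  "series": [
    [0.06,0,-0.17,0,0,0,0],
    [0.12,0,-0.34,0,0,0,0],
    [0.18,-0.01,-0.5,0,0,0,0],
    [0.225,-0.01,-0.624,0,0,0,0],
    [0.225,-0.01,-0.624,0,0,0,0],
    [0.225,-0.01,-0.624,0,0,0,0.6],
    [0.225,-0.01,-0.624,0,0,0,0.8],
    [0.225,-0.01,-0.624,0,0,0,0.9],
    [0.225,-0.01,-0.624,0,0,0,0.9],
    [0.225,-0.01,-0.624,0,0,0,0.9]
  ],
  "newtons": 40
}}

```text
time: 5.15
tool_pos: [0.4344, -0.2883, 0.1396]
tcp_rot: [-3.062, -0.204, -0.544]
wrist_force: [-4.4, 5.8, 9.1]
width: 0.414
grip_force: 38.8
```

Call:
{"name": "servo_tool", "arguments": {
  "series": [
    [0.066,0.008,0.031,0,0,0,0.9],
    [0.147,0.018,0.061,0,0,0,0.9],
    [0.2,0.024,0.075,0,0,0,0.9],
    [0.252,0.031,0.087,0,0,0,0.9],
    [0.252,0.031,0.087,0,0,0,0.9],
    [0.252,0.031,0.087,0,0,0,0.9]
  ]
}}

```text
time: 5.75
tool_pos: [0.4725, -0.2836, 0.1525]
tcp_rot: [-3.063, -0.203, -0.544]
wrist_force: [-1.0, 5.8, 6.0]
width: 0.416
grip_force: 40.1
```

```bash
python3 -c "
from h import *
save('top','t3',(285,170,365,242),8)"
```

```text
(no output)
```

View pics/t3.png

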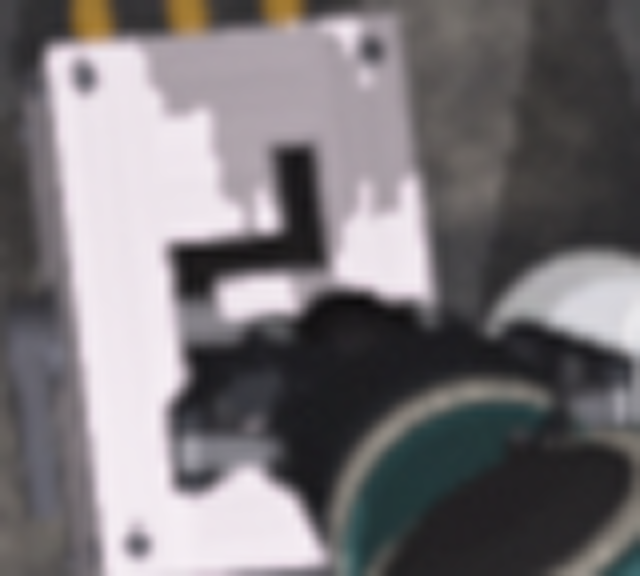

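The gripper holds the knob near the first crossing; the knob's top is at about (345,310) in the crop. I'll move across now.

Call:
{"name": "servo_tool", "arguments": {
  "series": [
    [-0.007,0.06,0,0,0,0,0.9],
    [-0.015,0.12,0,0,0,0,0.9],
    [-0.022,0.18,0,0,0,0,0.9],
    [-0.029,0.24,0,0,0,0,0.9],
    [-0.029,0.24,0,0,0,0,0.9],
    [-0.029,0.24,0,0,0,0,0.9]
  ]
}}

```text
time: 6.4
tool_pos: [0.4682, -0.2476, 0.1525]
tcp_rot: [-3.064, -0.204, -0.546]
wrist_force: [-2.6, 2.0, 9.8]
width: 0.414
grip_force: 40.5
```

Call:
{"name": "servo_tool", "arguments": {
  "series": [
    [0.05,0.006,0.005,0,0,0,0.9],
    [0.1,0.012,0.01,0,0,0,0.9],
    [0.151,0.019,0.013,0,0,0,0.9],
    [0.2,0.025,0.01,0,0,0,0.9],
    [0.25,0.031,0.005,0,0,0,0.9],
    [0.3,0.037,0,0,0,0,0.9],
    [0.3,0.037,0,0,0,0,0.9],
    [0.3,0.037,0,0,0,0,0.9]
  ]
}}

```text
time: 7.2
tool_pos: [0.5136, -0.2422, 0.1521]
tcp_rot: [-3.064, -0.203, -0.546]
wrist_force: [2.0, 1.2, 5.1]
width: 0.417
grip_force: 40.4
```

Call:
{"name": "servo_tool", "arguments": {
  "series": [
    [0.007,-0.06,0,0,0,0,0.9],
    [0.015,-0.12,0,0,0,0,0.9],
    [0.022,-0.18,0,0,0,0,0.9],
    [0.029,-0.24,0,0,0,0,0.9],
    [0.029,-0.24,0,0,0,0,0.9],
    [0.029,-0.24,0,0,0,0,0.9]
  ]
}}

```text
time: 7.8
tool_pos: [0.5178, -0.278, 0.1521]
tcp_rot: [-3.063, -0.202, -0.545]
wrist_force: [1.4, 2.9, 7.1]
width: 0.413
grip_force: 40.7
```

Call:
{"name": "servo_tool", "arguments": {
  "series": [
    [0.055,0.006,-0.01,0,0,0,0.9],
    [0.106,0.013,-0.026,0,0,0,0.9],
    [0.15,0.018,-0.04,0,0,0,0.9],
    [0.187,0.023,-0.056,0,0,0,0.9],
    [0.23,0.028,-0.077,0,0,0,0.9],
    [0.265,0.032,-0.094,0,0,0,0.9],
    [0.28,0.034,-0.104,0,0,0,0.9],
    [0.28,0.034,-0.104,0,0,0,0.9],
    [0.28,0.034,-0.104,0,0,0,0.9],
    [0.28,0.034,-0.104,0,0,0,0.9]
  ]
}}

```text
time: 8.8
tool_pos: [0.5591, -0.2729, 0.1368]
tcp_rot: [-3.063, -0.204, -0.544]
wrist_force: [-2.8, 2.5, 10.3]
width: 0.416
grip_force: 41.3
```

Call:
{"name": "servo_tool", "arguments": {
  "series": [
    [0.02,0.003,-0.012,0,0,0,0.9],
    [0.04,0.005,-0.025,0,0,0,0.9],
    [0.04,0.005,-0.025,0,0,0,0.9],
    [0.04,0.005,-0.025,0,0,0,0.9]
  ]
}}

```text
time: 9.2
tool_pos: [0.5621, -0.2726, 0.1346]
tcp_rot: [-3.064, -0.208, -0.537]
wrist_force: [-26.8, 2.9, 30.8]
width: 0.412
grip_force: 43.9
```

Call:
{"name": "servo_tool", "arguments": {
  "series": [
    [-0.015,-0.002,0.015,0,0,0,0.9],
    [-0.015,-0.002,0.015,0,0,0,0],
    [-0.015,-0.002,0.015,0,0,0,0],
    [-0.015,-0.002,0.015,0,0,0,0],
    [-0.015,-0.002,0.015,0,0,0,0],
    [-0.1,-0.01,0.25,0,0,0,0],
    [-0.2,-0.02,0.5,0,0,0,0],
    [-0.28,-0.03,0.75,0,0,0,0],
    [-0.4,0.1,0.8,0,0,0,0],
    [-0.6,0.4,0.8,0,0,0,0],
    [-0.8,0.7,0.8,0,0,0,0],
    [-0.9,1,0.8,0,0,0,0],
    [-0.9,1,0.8,0,0,0,0]
  ]
}}

```text
time: 10.5
tool_pos: [0.4276, -0.119, 0.2503]
tcp_rot: [-3.062, -0.207, -0.54]
wrist_force: [0.3, 0.0, -0.1]
width: 1.004
grip_force: 0.0
```

```bash
cat > e.py <<'E'
from h import *
save("top","t4",(195,160,355,260),5)
for t in ["lever_knob","lock_eye","lock_hole","pin_bend","pin_tip","reagent_jar"]:
    a=mark("scene",t) if bot.read_camera("scene") is not None else 0;b=mark("top",t)
    print(t,a,b, tri(a[0][0],b[0][0]).round(4) if a and b else "")
b=proj("top",W(.131*np.sin(.5),-.018,.157)); print("knob expected",b, "eye",proj("top",W(-.037,.067,.068)))
z=np.array([0,0,-1.])
bend,tip=np.array([.4261,-.006]),np.array([.4668,-.0698]); d=(tip-bend)/np.linalg.norm(tip-bend)
R=ori(32.5); p=np.append(bend+.020*d,.004); print(p,go(p+[0,0,.1],R))
E
python3 e.py
```

```text
lever_knob [(array([331.8, 212.3]), 0.7), (array([307.9, 189.1]), 0.49)] [(array([320. , 177.2]), 0.84)] [ 0.5844 -0.3011  0.078 ]
lock_eye [] [(array([287.4, 225.8]), 0.63)] 
lock_hole [(array([267.5, 229.1]), 0.75)] [(array([293.8, 226.9]), 0.84), (array([184.2, 194. ]), 0.44)] [ 0.4402 -0.216   0.0729]
pin_bend [(array([210.9, 219.1]), 0.45)] [(array([213.3, 229.4]), 0.57), (array([184.6, 193.5]), 0.29)] [ 0.4323 -0.0026  0.0008]
pin_tip [(array([233.6, 220.1]), 0.41)] [(array([238.6, 216.9]), 0.72)] [ 0.4653 -0.0692  0.0105]
reagent_jar [(array([267.2, 219.7]), 0.97), (array([175.5, 200.5]), 0.33)] [(array([267., 196.]), 0.62)] [ 0.5252 -0.1469  0.013 ]
knob expected [322.45726386 178.34159363] eye [289.49217758 225.02727564]
[ 0.43685631 -0.02286125  0.004     ] [0.046, 0.667, -0.983, -0.12, 0.056, 0.631]
```

View pics/t4.png

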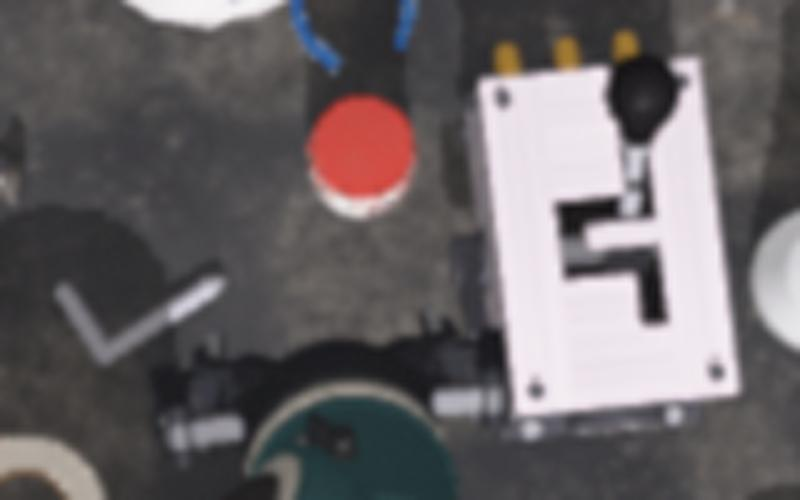

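The knob is now at (640,95) in the crop, at the far end in the right lane. The pin hasn't moved, so I'll go to it.

Call:
{"name": "servo_tool", "arguments": {
  "series": [
    [0.046,0.2,0,-0.12,0.056,0.631,0],
    [0.046,0.4,0,-0.12,0.056,0.631,0],
    [0.046,0.667,0,-0.12,0.056,0.631,0],
    [0.046,0.667,0,-0.12,0.056,0.631,0],
    [0.046,0.667,0,-0.12,0.056,0.631,0],
    [0.046,0.667,-0.2,-0.12,0.056,0.631,0],
    [0.046,0.667,-0.4,-0.12,0.056,0.631,0],
    [0.046,0.667,-0.6,-0.12,0.056,0.631,0],
    [0.046,0.667,-0.8,-0.12,0.056,0.631,0],
    [0.046,0.667,-0.9,-0.12,0.056,0.631,0],
    [0.046,0.667,-0.9,-0.12,0.056,0.631,0],
    [0.046,0.667,-0.9,-0.12,0.056,0.631,0],
    [0.046,0.667,-0.9,-0.12,0.056,0.631,0],
    [0.046,0.667,-0.9,-0.12,0.056,0.631,0],
    [0.046,0.667,-0.9,-0.12,0.056,0.631,0],
    [0.046,0.667,-0.9,-0.12,0.056,0.631,0]
  ]
}}

```text
time: 13.05
tool_pos: [0.4369, -0.0227, 0.1164]
tcp_rot: [-1.513, -2.753, 0.0]
wrist_force: [-0.2, 0.6, 0.3]
width: 0.998
grip_force: 0.0
```

```bash
cat >> e.py <<'E'
print("DOWN",go(p,R),bot.read_state()["q"].round(2))
E
python3 e.py|tail -1
```

```text
DOWN [0.0, -0.0, -0.749, 0.0, -0.0, -0.0] [-0.11 -0.09  2.21 -0.    1.02 -0.68]
```

Call:
{"name": "servo_tool", "arguments": {
  "series": [
    [0,0,-0.3,0,0,0,0],
    [0,0,-0.55,0,0,0,0],
    [0,0,-0.7,0,0,0,0],
    [0,0,-0.745,0,0,0,0],
    [0,0,-0.745,0,0,0,0.5],
    [0,0,-0.745,0,0,0,0.8],
    [0,0,-0.745,0,0,0,1],
    [0,0,-0.745,0,0,0,1],
    [0,0,-0.745,0,0,0,1],
    [0,0,-0.745,0,0,0,1]
  ],
  "newtons": 60
}}

```text
time: 15.0
tool_pos: [0.4377, -0.0229, 0.0059]
tcp_rot: [1.51, 2.754, 0.0]
wrist_force: [-1.8, -0.0, 7.4]
width: 0.069
grip_force: 58.9
```

Call:
{"name": "servo_tool", "arguments": {
  "series": [
    [0,0,0.2,0,0,0,1],
    [0,0,0.45,0,0,0,1],
    [0,0,0.63,0,0,0,1],
    [0,0,0.63,0,0,0,1]
  ]
}}

```text
time: 15.4
tool_pos: [0.4406, -0.0233, 0.1037]
tcp_rot: [1.507, 2.747, 0.005]
wrist_force: [1.3, 0.1, -1.4]
width: 0.06
grip_force: 58.0
```

```bash
cat > f.py <<'E'
from h import *
R=ori(np.degrees(A)); p=W(-.037,.147,.069); print(p,"PRE",go(p,R),bot.read_state()["width"])
E
python3 f.py
```

```text
[ 0.43144203 -0.12177359  0.069     ] PRE [-0.061, -0.657, -0.231, 0.001, 0.003, -0.142] 0.060044423810751396
```

Call:
{"name": "servo_tool", "arguments": {
  "series": [
    [-0.04,-0.3,0,0,0,-0.142,1],
    [-0.061,-0.6,0,0,0,-0.142,1],
    [-0.061,-0.657,0,0,0,-0.142,1],
    [-0.061,-0.657,-0.1,0,0,-0.142,1],
    [-0.061,-0.657,-0.231,0,0,-0.142,1],
    [-0.061,-0.657,-0.231,0,0,-0.142,1],
    [-0.061,-0.657,-0.231,0,0,-0.142,1]
  ]
}}

```text
time: 16.1
tool_pos: [0.4265, -0.121, 0.0635]
tcp_rot: [-2.081, -2.35, 0.002]
wrist_force: [-0.1, -0.3, -0.6]
width: 0.065
grip_force: 58.1
```

```bash
cat >> f.py <<'E'
save("top","t5",(235,170,335,245),8); save("scene","s5",(220,190,320,265),8)
print(bot.read_state()["tool_pos"])
for t in ["lock_eye","pin_bend","pin_tip"]: print(t,mark("scene",t),mark("top",t))
for n in("scene","top"): print(n,[proj(n,W(*q)).round(1) for q in [(-.037,.092,.068),(-.037,.167,.068),(-.037,.072,.068),(-.037,.055,.068)]])
E
python3 f.py
```

```text
[ 0.43144203 -0.12177359  0.069     ] PRE [0.033, -0.005, 0.037, -0.0, -0.001, 0.0] 0.06479927425723835
[ 0.428021   -0.1213757   0.06485062]
lock_eye [] []
pin_bend [(array([292.1, 215.3]), 0.37), (array([209.6, 196.6]), 0.31)] []
pin_tip [(array([253.2, 228.3]), 0.54)] []
scene [array([253.8, 225.1]), array([231.7, 215.9]), array([259.9, 227.7]), array([265.2, 229.8])]
top [array([279.9, 226. ]), array([250.9, 229. ]), array([287.6, 225.2]), array([294.1, 224.6])]
```

View pics/t5.png

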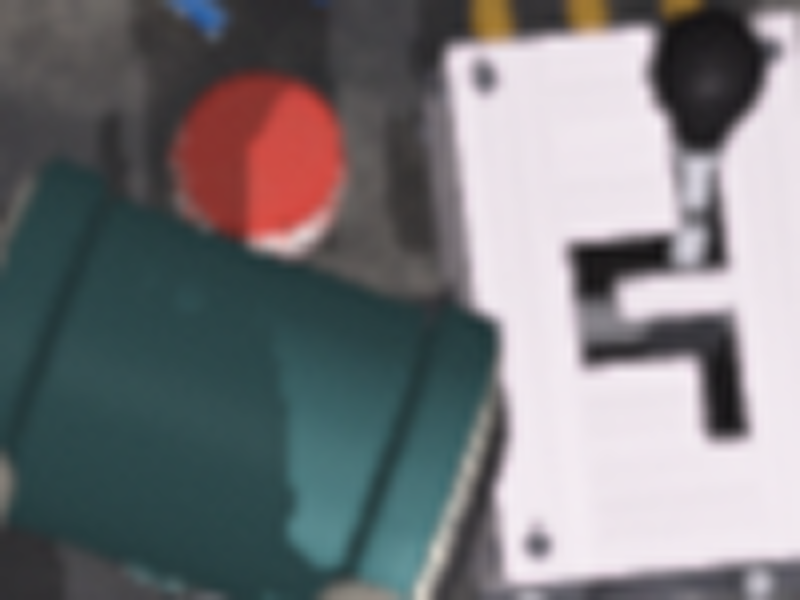

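View pics/s5.png

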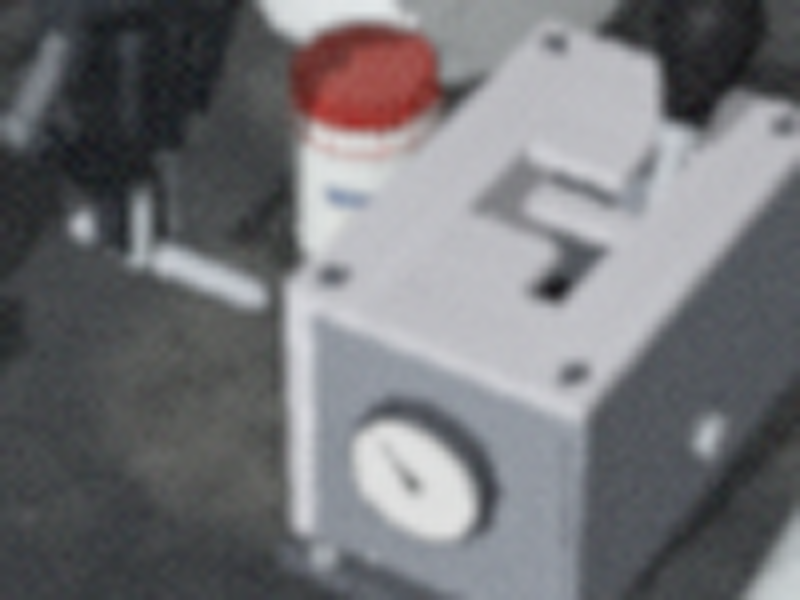

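```bash
python3 -c "
from h import *
o=np.array([-.0034,.0004,-.0042])
for q in [(-.037,.092,.068),(-.037,.167,.068)]:
  u=proj('scene',W(*q)+o); print(((u-[220,190]+.5)*8).round(0))
for d in np.eye(3)*.005: u=proj('scene',W(-.037,.092,.068)+o+d); print(((u-[220,190]+.5)*8).round(0))
"
```

```text
[268. 299.]
[ 91. 225.]
[277. 291.]
[257. 293.]
[267. 288.]
```

Projecting the gripped pin gives a tip at (268,299) and a bend at (91,225). The scene crop shows about (266,301) and (80–90,225), so the pin sits in the grip as assumed. I'll correct the offset and insert.

Call:
{"name": "servo_tool", "arguments": {
  "series": [
    [0.023,-0.003,0.028,0,0,0,1],
    [0.023,-0.003,0.028,0,0,0,1],
    [0.031,-0.07,0.028,0,0,0,1],
    [0.037,-0.12,0.028,0,0,0,1],
    [0.041,-0.15,0.028,0,0,0,1],
    [0.045,-0.18,0.028,0,0,0,1],
    [0.045,-0.18,0.028,0,0,0,1],
    [0.045,-0.18,0.028,0,0,0,1]
  ]
}}

```text
time: 17.3
tool_pos: [0.4343, -0.1485, 0.0685]
tcp_rot: [-2.083, -2.351, 0.001]
wrist_force: [-0.1, 0.6, -1.0]
width: 0.064
grip_force: 58.1
```

Call:
{"name": "servo_tool", "arguments": {
  "series": [
    [0.004,-0.035,0,0,0,0,1],
    [0.008,-0.07,0,0,0,0,1],
    [0.012,-0.1,0,0,0,0,1],
    [0.016,-0.133,0,0,0,0,1],
    [0.016,-0.133,0,0,0,0,1],
    [0.016,-0.133,0,0,0,0,1]
  ]
}}

```text
time: 17.9
tool_pos: [0.4368, -0.1685, 0.0687]
tcp_rot: [-2.083, -2.351, 0.0]
wrist_force: [-0.6, 0.8, -0.4]
width: 0.065
grip_force: 58.1
```

Call:
{"name": "servo_tool", "arguments": {
  "series": [
    [0.004,-0.035,0,0,0,0,1],
    [0.009,-0.07,0,0,0,0,1],
    [0.009,-0.07,0,0,0,0,1],
    [0.009,-0.07,0,0,0,0,1]
  ]
}}

```text
time: 18.3
tool_pos: [0.4382, -0.179, 0.0687]
tcp_rot: [-2.083, -2.351, 0.0]
wrist_force: [-0.4, -0.3, -0.4]
width: 0.061
grip_force: 58.1
```

```bash
python3 -c "
from h import *
save('scene','s6',(220,190,320,265),8)
p=bot.read_state()['tool_pos'][:2]-U; print(p@[np.cos(A),np.sin(A)],p@[-np.sin(A),np.cos(A)])"
```

```text
-0.03725998461360009 0.08948503520509107
```

View pics/s6.png

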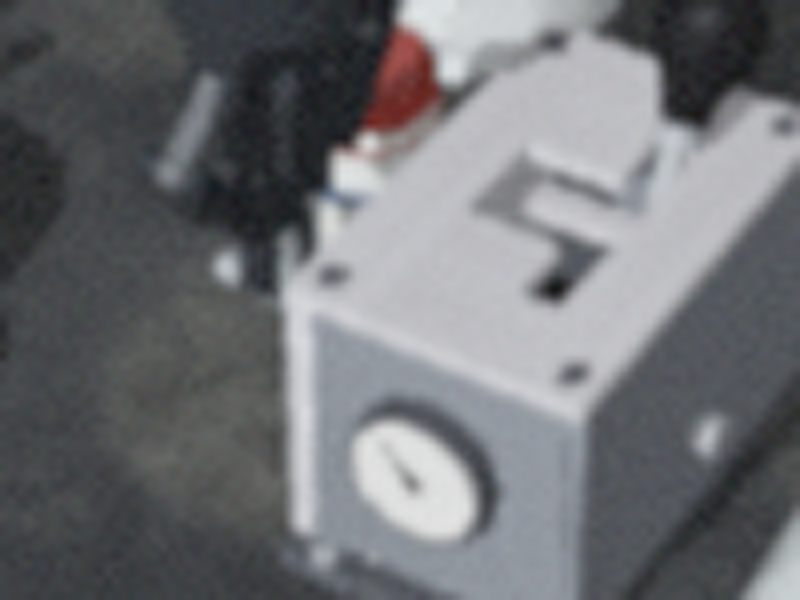

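The bend shows at (228,268) in the crop and the shank runs in behind the unit's left edge, with no contact force. I'll release, retreat, and prepare to push from outside.

Call:
{"name": "servo_tool", "arguments": {
  "series": [
    [0,0,0,0,0,0,0.6],
    [0,0,0,0,0,0,0.6],
    [0,0,0,0,0,0,0.6],
    [0,0,0,0,0,0,0.6],
    [0,0,0.2,0,0,0,0.6],
    [0,0,0.45,0,0,0,0.6],
    [-0.025,0.2,0.45,0,0,0,0.8],
    [-0.049,0.4,0.45,0,0,0,1],
    [-0.049,0.4,0.45,0,0,0,1],
    [-0.049,0.4,0.45,0,0,0,1],
    [-0.049,0.4,0.45,0,0,0,1]
  ]
}}

```text
time: 19.45
tool_pos: [0.431, -0.1193, 0.1362]
tcp_rot: [2.082, 2.352, -0.001]
wrist_force: [0.4, -0.4, -1.5]
width: 0.001
grip_force: 0.0
```

```bash
python3 -c "
from h import *
save('scene','s7',(220,190,320,265),8)
for t in ['pin_bend','pin_tip']: print(t,mark('scene',t))
print(((proj('scene',W(-.037,.109,.068))-[220,190]+.5)*8),((proj('scene',W(-.037,.109,.058))-[220,190]+.5)*8),bot.read_state()['tool_pos'])"
```

```text
pin_bend [(array([250.9, 223.8]), 0.48)]
pin_tip [(array([307.3, 191.6]), 0.74)]
[233.83081163 267.95310109] [234.72569627 289.68179051] [ 0.43092679 -0.11955152  0.13603645]
```

View pics/s7.png

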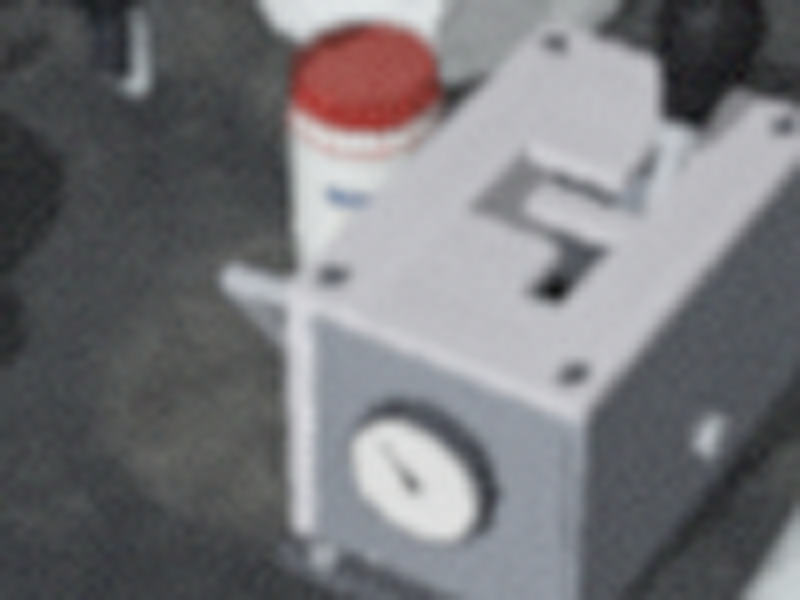

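The pin stays held in eye and hole, its bend at (230,272) and the handle hanging down. I'll push it home with shut fingers.

Call:
{"name": "servo_tool", "arguments": {
  "series": [
    [0,0,-0.25,0,0,0,1],
    [0,0,-0.54,0,0,0,1],
    [0,0,-0.54,0,0,0,1],
    [0.015,-0.12,-0.54,0,0,0,1],
    [0.02,-0.16,-0.54,0,0,0,1],
    [0.025,-0.2,-0.54,0,0,0,1],
    [0.03,-0.24,-0.54,0,0,0,1],
    [0.035,-0.28,-0.54,0,0,0,1],
    [0.039,-0.32,-0.54,0,0,0,1],
    [0.039,-0.32,-0.54,0,0,0,1]
  ]
}}

```text
time: 20.6
tool_pos: [0.4353, -0.1651, 0.0553]
tcp_rot: [-2.08, -2.347, -0.001]
wrist_force: [-2.3, 6.5, 4.8]
width: 0.0
grip_force: 3.4
```

Call:
{"name": "servo_tool", "arguments": {
  "series": [
    [0.003,-0.025,0,0,0,0,1],
    [0.006,-0.05,0,0,0,0,1],
    [0.009,-0.07,0,0,0,0,1],
    [0.009,-0.07,0,0,0,0,1],
    [0.009,-0.07,0,0,0,0,1]
  ]
}}

```text
time: 21.1
tool_pos: [0.4347, -0.1732, 0.0549]
tcp_rot: [-2.077, -2.342, -0.001]
wrist_force: [-6.3, 15.5, 9.6]
width: 0.0
grip_force: 7.7
```

```bash
cat > g.py <<'E'
from h import *
p=bot.read_state()['tool_pos'][:2]-U; print(p@[np.cos(A),np.sin(A)],p@[-np.sin(A),np.cos(A)],bot.read_state()['wrist_force'])
E
python3 g.py
```

```text
-0.04002751210355433 0.09558550467793955 [-6.29876537 15.51290831  9.58948842]
```

Call:
{"name": "servo_tool", "arguments": {
  "series": [
    [0.003,-0.015,0,0,0,0,1],
    [0.006,-0.03,0,0,0,0,1],
    [0.006,-0.03,0,0,0,0,1]
  ]
}}

```text
time: 21.4
tool_pos: [0.4334, -0.1742, 0.0539]
tcp_rot: [-2.074, -2.334, -0.004]
wrist_force: [-8.3, 25.4, 11.8]
width: 0.002
grip_force: 13.3
```

```bash
python3 g.py
```

```text
-0.04145530521443325 0.09469040000827868 [-8.31614962 25.41635821 11.78462598]
```

Call:
{"name": "servo_tool", "arguments": {
  "series": [
    [-0.005,0.1,0,0,0,0,1],
    [-0.02,0.3,0,0,0,0,1],
    [-0.04,0.5,0.2,0,0,0,1],
    [-0.06,0.7,0.5,0,0,0,1],
    [-0.06,0.9,0.8,0,0,0,1],
    [-0.06,0.9,0.8,0,0,0,1]
  ]
}}

```text
time: 22.0
tool_pos: [0.434, -0.0455, 0.182]
tcp_rot: [2.073, 2.347, 0.01]
wrist_force: [1.2, -0.7, 1.0]
width: -0.001
grip_force: 0.0
```

```bash
cat > k.py <<'E'
from h import *
bot.read_camera("scene");bot.read_camera("top")
for t in ["pin_bend","lever_knob","reagent_jar","lock_pin"]: print(t,mark("scene",t),mark("top",t))
for n in("scene","top"):
  for b in bot.trace("lock_pin",n)[:2]: print(n,b["score"],(np.array(b["box"])*[512,384,512,384]).round(1))
for y in(.077,.087,.109): print(y,[proj(n,W(-.037,y,.068)).round(1) for n in("scene","top")])
im=cv2.cvtColor(bot.read_camera("scene"),cv2.COLOR_RGB2GRAY); old=cv2.imread("pics/s7.png",0)
print(im[216:236,244:262])
o=cv2.resize(old,(100,75),interpolation=cv2.INTER_AREA); print(o[26:46,24:42])
t=cv2.cvtColor(bot.read_camera("top"),cv2.COLOR_RGB2GRAY); print(t[214:236,272:296])
E
python3 k.py
```

```text
pin_bend [(array([211.9, 194.9]), 0.57)] [(array([285.4, 227.4]), 0.61)]
lever_knob [(array([305.1, 193.6]), 0.73)] [(array([323.5, 181.9]), 0.74)]
reagent_jar [(array([266.9, 220.2]), 0.83), (array([265.2, 229.4]), 0.61)] [(array([267.5, 194.4]), 0.78)]
lock_pin [] [(array([284.9, 228.7]), 0.35)]
0.077 [array([258.4, 227. ]), array([285.6, 225.4])]
0.087 [array([255.4, 225.7]), array([281.8, 225.8])]
0.109 [array([248.7, 223. ]), array([273.3, 226.7])]
[[ 75  79  81  78  76  79  74  78  69  75  73  73 126 192 212 216 219 215]
 [ 76  74  81  81  77  81  78  71  74  78  75  74 127 194 211 216 221 220]
 [ 70  78  84  76  77  78  78  82  81  82  80  83 132 196 211 217 220 217]
 [ 74  76  75  76  77  80  83  81  90  92  89  85 120 183 207 217 218 209]
 [ 80  80  79  88  85  86  89  92  94  97  92  92 115 172 206 214 211 200]
 [ 79  79  80  84  89  91  93  93  92  93  92  88 105 164 202 208 201 194]
 [ 86  83  88  92  98  95  91  90  89  85  88  86 100 154 194 196 186 177]
 [ 81  88  92  91  93  94  91  83  87  85  82  83 102 147 184 175 150 131]
 [ 89  88  93  87  88  88  87  89  89  90 
[... 3882 characters left out ...]
95  94  90  88  87  84  80  81  85  95 125 168 193 195 179 134 102
   99 100 103 109 112 113]
 [ 97  98  94  92  90  87  84  81  80  83  88 101 123 134 134 124 100  97
  102 104 105 110 112 111]
 [ 97  98  95  91  89  86  87  85  82  82  85  90  99 102 100  96  87  95
  102 103 103 106 112 112]
 [ 95  98  97  90  87  85  88  88  86  87  86  87  93  98  98  94  89  96
  103 104 100 100 108 112]
 [ 95  97  96  93  89  87  89  90  90  90  87  83  87  95  96  94  92  98
  104 106 102  97 106 112]
 [ 97  98  99  98  96  93  93  95  96  96  90  84  86  90  94  94  94  98
  102 107 103  96 105 111]
 [ 97  99 101 102 101  95  94  95  99  99  96  94  93  93  94  93  95  97
   99 104 102  94 105 111]]
```

```bash
python3 - <<'E'
from h import *
im=cv2.cvtColor(bot.read_camera("top"),cv2.COLOR_RGB2GRAY)
for f,x0,y0,k in(("t4",195,160,5),("t5",235,170,8)):
    o=cv2.imread(f"pics/{f}.png",0)
    big=cv2.resize(im[y0:y0+o.shape[0]//k,x0:x0+o.shape[1]//k],None,fx=k,fy=k,interpolation=cv2.INTER_CUBIC)
    X=lambda c,r:(int((c-x0)*k),int((r-y0)*k))
    for name,(a,b,c,d) in {"knob":(315,172,330,190),"gate":(305,205,322,225),"jar":(258,183,276,200)}.items():
        (u,v),(w,z)=X(a,b),X(c,d); u=max(u,0);v=max(v,0)
        m=cv2.matchTemplate(big,o[v:z,u:w],cv2.TM_CCOEFF_NORMED); _,s,_,l=cv2.minMaxLoc(m); print(f,name,(l[0]-u)/k,(l[1]-v)/k,round(s,3))
E
```

```text
t4 knob 0.8 4.6 0.953
t4 gate 0.0 0.0 1.0
t4 jar 0.0 0.0 0.999
t5 knob 0.875 4.625 0.953
t5 gate 0.0 0.0 1.0
t5 jar -9.75 0.25 0.866
```

The pin is home: the rod shows through the arm in the gap at columns 292–295, and the bend is at about column 284. But the push drew the lever back about 0.1 rad, so I'll push the knob back to the end.

```bash
python3 - <<'E'
from h import *
p=W(-.006,-.018,.15); print(p,go(p,ori(np.degrees(A)))); e=W(.029,-.018,.15); print((e-p)/.15)
E
```

```text
[ 0.48222771 -0.28179489  0.15      ] [0.349, -1.565, -0.166, -0.0, -0.0, 0.0]
[0.23161036 0.02830346 0.        ]
```

Call:
{"name": "servo_tool", "arguments": {
  "series": [
    [0,-0.1,0.3,0,0,0,1],
    [0.2,-0.5,0.45,0,0,0,1],
    [0.3,-0.8,0.45,0,0,0,1],
    [0.35,-1,0.45,0,0,0,1],
    [0.35,-1,0.45,0,0,0,1]
  ]
}}

```text
time: 23.25
tool_pos: [0.4841, -0.202, 0.2434]
tcp_rot: [2.086, 2.345, -0.002]
wrist_force: [0.1, 0.5, -0.5]
width: 0.0
grip_force: 0.0
```

Call:
{"name": "servo_tool", "arguments": {
  "series": [
    [0,-0.3,0,0,0,0,1],
    [0,-0.565,0,0,0,0,1],
    [0,-0.565,0,0,0,0,1],
    [0,-0.565,-0.3,0,0,0,1],
    [0,-0.565,-0.62,0,0,0,1],
    [0,-0.565,-0.62,0,0,0,1],
    [0,-0.565,-0.62,0,0,0,1]
  ]
}}

```text
time: 23.95
tool_pos: [0.4817, -0.2801, 0.1491]
tcp_rot: [-2.079, -2.35, 0.001]
wrist_force: [0.7, -0.5, 0.7]
width: 0.001
grip_force: 0.0
```

Call:
{"name": "servo_tool", "arguments": {
  "series": [
    [0.06,0.007,0,0,0,0,1],
    [0.1,0.012,0,0,0,0,1],
    [0.13,0.016,0,0,0,0,1],
    [0.16,0.02,0,0,0,0,1],
    [0.18,0.022,0,0,0,0,1],
    [0.18,0.022,0,0,0,0,1]
  ]
}}

```text
time: 24.55
tool_pos: [0.5099, -0.2784, 0.1501]
tcp_rot: [2.082, 2.352, -0.001]
wrist_force: [-0.4, -0.6, 0.6]
width: 0.004
grip_force: 0.1
```

Call:
{"name": "servo_tool", "arguments": {
  "series": [
    [0.02,0.003,0,0,0,0,1],
    [0.04,0.005,0,0,0,0,1],
    [0.06,0.008,0,0,0,0,1],
    [0.06,0.008,0,0,0,0,1]
  ]
}}

```text
time: 24.95
tool_pos: [0.5181, -0.2768, 0.1489]
tcp_rot: [-2.081, -2.351, 0.001]
wrist_force: [-1.5, -0.1, -1.2]
width: -0.0
grip_force: 1.0
```

```bash
cat > m.py <<'E'
from h import *
im=cv2.cvtColor(bot.read_camera("top"),cv2.COLOR_RGB2GRAY); k=5
o=cv2.imread("pics/t4.png",0); big=cv2.resize(im[160:260,195:355],None,fx=k,fy=k,interpolation=cv2.INTER_CUBIC)
m=cv2.matchTemplate(big[:200,550:800],o[60:115,605:685],cv2.TM_CCOEFF_NORMED); _,s,_,l=cv2.minMaxLoc(m); print((l[0]-55)/k,(l[1]-60)/k,s)
b=o[60:115,605:685]
E
python3 m.py
```

```text
-8.2 -1.4 0.48774242401123047
```

Call:
{"name": "servo_tool", "arguments": {
  "series": [
    [0.02,0.003,0,0,0,0,1],
    [0.04,0.005,0,0,0,0,1],
    [0.06,0.008,0,0,0,0,1],
    [0.06,0.008,0,0,0,0,1]
  ]
}}

```text
time: 25.4
tool_pos: [0.5226, -0.276, 0.1484]
tcp_rot: [-2.075, -2.346, 0.011]
wrist_force: [-16.3, -2.5, 3.2]
width: -0.003
grip_force: 8.2
```

Call:
{"name": "servo_tool", "arguments": {
  "series": [
    [0.02,0.003,0,0,0,0,1],
    [0.04,0.005,0,0,0,0,1],
    [0.04,0.005,0,0,0,0,1],
    [0.04,0.005,0,0,0,0,1]
  ]
}}

```text
time: 25.8
tool_pos: [0.5237, -0.2758, 0.1481]
tcp_rot: [-2.07, -2.34, 0.021]
wrist_force: [-30.1, -4.3, 10.0]
width: -0.001
grip_force: 15.7
```

Call:
{"name": "servo_tool", "arguments": {
  "series": [
    [-0.06,-0.008,0,0,0,0,1],
    [-0.2,-0.03,0.1,0,0,0,1],
    [-0.3,0.1,0.5,0,0,0,1],
    [-0.5,0.4,0.7,0,0,0,1],
    [-0.6,0.8,0.7,0,0,0,1],
    [-0.6,1,0.7,0,0,0,1],
    [-0.6,1,0.7,0,0,0,1]
  ]
}}

```text
time: 26.5
tool_pos: [0.4439, -0.1216, 0.2568]
tcp_rot: [2.078, 2.353, 0.006]
wrist_force: [-0.1, -0.6, 0.5]
width: -0.004
grip_force: 0.0
```

```bash
python3 m.py; python3 - <<'E'
from h import *
print(bot.read_state()["tool_pos"])
t=cv2.cvtColor(bot.read_camera("top"),cv2.COLOR_RGB2GRAY); print(t[222:233,278:297])
E
```

```text
0.0 0.0 0.9975480437278748
[ 0.44406124 -0.12192607  0.25642131]
[[120 120 121 122 123 123 123 115  90  62  57  76  99 113 117 118 120 119
  120]
 [117 118 119 120 121 122 120 106  79  54  62  84 105 115 119 122 124 125
  125]
 [114 115 116 117 119 120 115 100  70  53  69  92 109 116 120 123 126 128
  130]
 [112 112 113 114 116 116 109  89  63  58  79 102 112 116 121 124 127 130
  133]
 [110 111 111 113 113 112 101  76  57  64  88 109 115 118 121 125 128 132
  133]
 [110 109 110 110 111 107  89  64  58  75  96 110 116 120 122 125 129 132
  131]
 [108 108 108 109 109 102  78  57  63  83 100 111 114 117 121 125 128 131
  125]
 [107 107 107 109 107  96  71  57  70  90 105 110 112 114 117 121 126 127
  120]
 [106 107 107 107 103  87  64  60  78  99 107 110 111 113 114 117 120 119
  125]
 [106 106 106 105  96  75  56  64  86 103 109 111 111 112 115 116 115 115
  145]
 [105 105 105 102  86  64  55  71  94 105 108 109 110 112 112 114 112 122
  172]]
```

The knob matches its earlier far-end position exactly (shift 0, score 0.998). I'll move clear and check the pin once more.

Call:
{"name": "servo_tool", "arguments": {
  "series": [
    [-0.1,0.3,0,0,0,0,1],
    [-0.2,0.6,0,0,0,0,1],
    [-0.2,1,0,0,0,0,1],
    [-0.2,1,0,0,0,0,1],
    [-0.2,1,0,0,0,0,1]
  ]
}}

```text
time: 27.1
tool_pos: [0.4144, 0.0254, 0.2547]
tcp_rot: [2.079, 2.355, -0.0]
wrist_force: [-0.2, 0.1, -0.2]
width: -0.005
grip_force: 0.0
```

```bash
python3 m.py; python3 - <<'E'
from h import *
t=cv2.cvtColor(bot.read_camera("top"),cv2.COLOR_RGB2GRAY); print(t[218:233,276:297])
E
```

```text
0.0 0.0 0.9975504279136658
[[ 86  85  85  83  85  92  95  93  89  84  72  58  55  58  57  66  85 101
  120 168 222]
 [ 88  87  88  88  90  94  97  94  89  84  72  57  54  56  57  70  96 106
  117 158 219]
 [ 89  89  91  91  91  93  97  95  89  84  75  60  54  56  56  68  97 108
  113 151 216]
 [ 89  88  89  92  92  91  95  95  91  88  80  63  54  56  56  66  94 106
  110 143 214]
 [ 93  90  91  95  95  92  93  94  93  90  82  67  57  56  55  62  87 103
  108 141 213]
 [ 99  94  93  97  98  93  91  90  93  93  87  75  63  57  55  60  82 104
  113 139 205]
 [103  98  95  95  97  92  88  91 100 105 105 100  85  66  56  61  92 133
  139 141 190]
 [106 101  97  95  92  89  87  99 124 140 148 148 121  84  64  68 110 171
  176 150 178]
 [108 103  98  94  87  87  92 118 158 184 198 194 151 102  84  85 119 179
  183 153 175]
 [101  98  92  87  84  89 103 133 175 203 214 203 153 111 100 101 113 144
  149 136 167]
 [ 92  91  87  83  83  90 103 125 155 168 170 155 122 105 105 105 107 115
  117 118 157]
 [ 88  86  84  80  80  85  95 104 113 113 107  99  90  98 104 106 107 110
  111 112 150]
 [ 90  86  84  80  79  81  88  94  99  96  89  86  86  97 105 105 106 110
  112 110 143]
 [ 89  87  86  84  82  82  85  91  97  99  95  93  93 101 105 105 106 107
  111 111 141]
 [ 86  85  86  88  86  87  87  86  93 100  99  97  98 103 105 106 103 101
  108 111 137]]
```

```bash
python3 -c "
from workcell import bot
print(bot.finish_job())"
```

```text
the job is handed in; nothing more can be done
None
```

I handed the job in at about 27 s: the lever is at the far end (vacuum) and the pin is pushed home through eye and hole. Pushing the pin had pulled the lever back about 0.1 rad, so I pushed it to the end again, and a last camera check showed both in place. The hand-in gave no verdict.

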